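# Raise the drain ladder one rung onto its gravity pawl

## Robot

A 6-joint arm with a two-finger parallel gripper is mounted at the origin on the work surface. World frame = base frame: x ahead of the robot, y to its left, z up, the work surface at z = 0. Lengths are in m, angles in degrees, forces in N, time in s.
With the tool pointing down it reaches from about 0.35 to 0.925 m from the base axis. Payload 6.4 kg.
Tool frame: the origin (TCP) lies midway between the tips of the shut fingers; the grasp point (between the pads) lies 19 mm behind it (arm.grasp_offset is the x of the grasp point in the tool frame, in m); x points along the fingers, y is the direction in which the jaws open and shut, and the axes are right-handed (so a half turn about x gives the same grasp; the last joint's range is limited). The gripper opens to 94 mm and grips with 3 to 60 N. Pads are 16 mm wide; open, the fingers measure 119 mm over their backs; the gripper's body (75 mm by 177 mm) begins 78 mm behind the grasp point.
Start: joints at [56.717, 14.043, 89.255, -0, 76.702, -9.975], TCP at [0.257, 0.597, 0.205] pointing down, gripper open.
Joint ranges: [-179.41, 179.41], [-58.25, 129.5], [7.25, 145.43], [-54.29, 234.29], [11.92, 165.04], [-157.13, 157.13]. Speed limits (degrees/s): [147.25, 147.25, 180, 180, 180, 180].

## Interface

Orientations are given as a 3x3 rotation matrix whose columns are the frame's x, y, z axes.
In Python, from cell import arm gives the robot as it stands. The module is installed in compiled form; this text tells all that it offers.
- The arm moves only by the tool drive_tool, never from a script. Its argument "increments" is a list of rows, each a list of 2 entries, a list of its own where there are three numbers: the shift along the tool's x, y, z each as a share of 0.03 m, from -1 to 1, then the turn about the tool's x as a share of 6 degrees, from -1 to 1. In form: [[[tx, ty, tz], turn], ...]. A call has 1 to 5 rows; each row shifts and turns the pose as measured when the row begins, along the tool's axes as they then stand; what a row does not reach is not made up. A row lasts 1/10 s, in which the tool goes at most 50 mm and 8.59 degrees, less where a joint would pass 70% of its speed; a pose out of reach is approached as far as the arm can. A call with a number of a shift or a turn outside -1 to 1 is refused whole. A call with a gripper value outside its range is refused whole. "grip" is the closure, from 0 (fully open) to 1 (shut), set as the call begins (left out, the last holds). The fingers move at their own pace and stop on an object; "newtons" is the grip in N (left out, the last holds). Time passes only in rows, so rows that do not move let the fingers close. It gives the time, the measured TCP pose, the force and the opening at its end, in the units of the state.
- arm.get_obs(): the state, without advancing time (a new reading comes with each control period).
- arm.capture(name): name is "scene" or "top" or "wrist"; returns the picture (400x640x3 uint8, red, green, blue); there is no depth.
- arm.get_calibration(name): a dict with "mtx" (3x3 intrinsics, pixels), "rvec" (rotation vector, rad) and "tvec" (3), from world to camera coordinates, as OpenCV has them; the wrist camera has in their place "mount" (4x4, takes a point from camera to tool coordinates, whose origin is the TCP and whose axes are the tool frame's). Camera axes: x right, y down, z forward; pixel columns grow to the right and rows downward; lengths in m; the calibration is good to about 2 mm. The wrist camera is an equidistant fisheye: a pixel r from the principal point sees the ray r / f radians off the axis. A picture is of the moment at which its call begins: read the wrist's pose just before it. get_calibration takes no time and is no camera call.
- arm.finish_job(): hands the job in, once; it reports no verdict.
Trained networks look in the newest picture that a camera, given by its name, has taken for a name from the list of things; names that differ only in an ending like _2 or _b are one class to them, and where a whole thing is asked for, a point or a joint stands for the part that bears it (a point fixed in the world has none). Each returns a list of dicts, best first, with "score" (0 to 1); they miss things now and then, are a little off and sometimes report something else, mostly with a low value. They report only what shows in the picture. A call takes as long as a camera call. They do not tell look-alikes from the thing itself.
- arm.boxes_of(camera, name): "location" ([row, column] in pixels, amid what is visible of it).
- arm.outline_of(camera, name): "region" (400x640 bool, what is visible of it) and "location" ([row, column] in pixels, amid what is visible of it).
The state is a dict: "t": time; "joint_positions": joint angles; "joint_velocities": joint speeds; "effort": joint torques, N m; "tool_pos": TCP position; "tool_rot": TCP orientation; "ft_force": force on the tool from outside, world axes, zero at the start; "moment": the same for the moment, N m; "grip_width": opening from 0.0 (shut) to 1.0 (fully open).
Only numpy, scipy, OpenCV 4.12 (cv2) and the standard library are available. Lean on these libraries where they do the work, as an engineer would, in place of code of your own. Each camera call takes 0.05 s, during which the arm holds its last target.

## Task

Raise the bearing drain ladder in its stand until its lowest rung has lifted and passed the gravity pawl and the pawl has dropped back beneath it, then lower it until that rung sits on the pawl and the pawl carries the ladder, and let go. Set it down gently by feel, without dropping it even a few millimetres, forcing it down or wrenching it in its guides, and leave everything else where it is.

Things in the scene. Friction and masses are not known exactly. Their poses are not given: they have to be found in the camera images.
- stand: Fixed drain stand. Origin on the table, on the axis of the ladder's place; z up, y along the rungs, x towards the pawl's side. Base plate 150 x 130 mm, its top at z 12 mm. Two upright steel channels at y +-37 mm, z 12 to 150 mm, guide the ladder's stiles with 1.5 mm play, so it slides only up and down. At x +56 mm a slotted post, 158 mm high, carries the pawl's clamped bracket.
- pawl_mean (a point): Mean place of the pawl's hinge, marked on the stand (x +40, z 80 mm); stand's axes. The true hinge is up to 24 mm higher or lower: the bracket is clamped anew each time and not measured; feel for it. Pawl: level steel bar 46 x 14 mm, 6 mm thick, reaching to -x, nose 6 mm past the ladder's mid-plane. It swings up only; it drops back when a rising rung's centre is about 32 mm above the hinge.
- ladder: Loose steel ladder section in the channels, 0.4 to 0.65 kg. Origin: centre of its foot; z up, y along rungs. Stiles 10 x 10 mm at y +-30 mm; two 8 mm rungs 29 and 106 mm above the foot. Starts with its foot on the base plate, pawl between the rungs. A rung on the pawl is centred 7 mm above the hinge: foot then 58 mm (+-24) above the table. A rod at 185 mm carries a bearing at y +-105 mm.
- handle (a point): Middle of the ladder's black top bar, 196 mm above its foot: bar 12 mm thick (x), 90 mm long (y), 18 mm high; pinch it across its thickness from above. Axes as the ladder's.
- dish: round copper dish, rim 72 mm across, 22 mm high, beside the stand under one hung bearing; bystander; origin at the centre of its underside
- brake_block: worn red rubber heel brake block, 50 x 32 x 28 mm, on the other side of the stand; bystander; origin at the centre of its underside
- bakelite_handle: cream bakelite tool handle standing on end, 32 mm across, 100 mm high; bystander; origin at the centre of its underside
- canister: dented aluminium canister with push-on lid, 76 mm across, 118 mm high; bystander; origin at the centre of its underside
- bearing: small loose bearing ring, 22 mm across, 7 mm high, lying flat; bystander; origin at the centre of its underside
- wheel: black rubber skate wheel lying flat, 58 mm across, 34 mm high; bystander; origin at the centre of its underside
- brush: cleaning brush lying on the table, about 0.2 m long; bystander
Not all that is in view belongs to the job. Of the things that look like the ladder, the larger one is meant.

How it is judged:
By the outcome, as a careful person would: the job done as asked, in the order asked, and still so for the second after the job is handed in, with the robot touching nothing.
It also fails if it takes over 48 s, if anything falls off the work surface, if the arm or the gripper's body presses on something with over 40 N, if the wrist force passes 120 N, or if a joint passes its speed limit or range.

## Working session

There is one attempt and no reset: what is moved stays moved. The work goes in short steps, Python scripts to look and compute and a tool call to move; the robot and the scene stay as the last step left them, time stands still between calls to the robot, and variables do not carry over. Pictures are saved under pics/ and viewed, and the job is handed in when it is done.

Besides the shell and the picture viewer there is one more tool, called as name(argument=value, ...) on one line, values as JSON. drive_tool: Moves the arm, as the interface text tells. Its arguments: {"type":"object","properties":{"increments":{"type":"array"},"grip":{"type":"number"},"newtons":{"type":"number"}},"required":["increments"]}

```bash
mkdir -p pics; ls; python3 - <<'E'
from cell import arm
import cv2
print(arm.get_obs())
for n in ("scene","top"):
    im=arm.capture(n); cv2.imwrite(f"pics/{n}0.png",im[:,:,::-1])
    print(n,arm.get_calibration(n))
    for k in ("ladder","handle","stand"):
        for d in arm.boxes_of(n,k): print(n,k,d)
print(arm.get_calibration("wrist"), arm.grasp_offset, arm.get_obs()['t'])
E
```

```text
pics
{'t': 0.0, 'joint_positions': array([ 5.67194197e+01,  1.40839438e+01,  8.93213456e+01,  3.42912305e-04,
        7.67010359e+01, -9.97700926e+00]), 'joint_velocities': array([ 0.01967026,  0.02279818,  0.06856036, -0.05928379,  0.00278121,
       -0.00300258]), 'effort': array([-7.70927181e-04, -4.15827119e+01, -3.14608383e+01,  6.84393779e-02,
        3.31886695e-02, -1.48280765e-04]), 'tool_pos': array([0.25683457, 0.59648274, 0.20438076]), 'tool_rot': array([[-1.02317889e-03,  3.95603081e-01,  9.18421012e-01],
       [-1.54817787e-03,  9.18419766e-01, -3.95604268e-01],
       [-9.99998278e-01, -1.82665302e-03, -3.27243786e-04]]), 'ft_force': array([-0.65396907, -0.801607  , -0.82991122]), 'moment': array([ 0.00266094, -0.03026642,  0.02676077]), 'grip_width': 1.0011755017381119}
scene {'mtx': array([[415.97460357,   0.        , 317.61561355],
       [  0.        , 415.97460357, 199.81529803],
       [  0.        ,   0.        ,   1.        ]]), 'rvec': array([ 1.80156145,  1.5843062 , -0.72995568]), 'tvec': array([-0.00871847, -0.22997447,  1.60199056])}
scene ladder {'locati
[... 698 characters left out ...]
re': 0.47}
top handle {'location': [193.4, 317.6], 'score': 0.93}
top handle {'location': [269.7, 301.7], 'score': 0.57}
top stand {'location': [206.5, 317.9], 'score': 0.58}
{'mtx': array([[309.70691629,   0.        , 314.3283998 ],
       [  0.        , 309.70691629, 198.91408688],
       [  0.        ,   0.        ,   1.        ]]), 'mount': array([[-7.67263267e-04, -2.58282920e-01,  9.66069016e-01,
        -1.78952245e-01],
       [ 9.99999681e-01, -4.13041245e-04,  6.83782951e-04,
        -6.27725555e-04],
       [ 2.22416892e-04,  9.66069233e-01,  2.58283155e-01,
        -7.46249743e-02],
       [ 0.00000000e+00,  0.00000000e+00,  0.00000000e+00,
         1.00000000e+00]])} -0.0188 0.4
```

View pics/scene0.png

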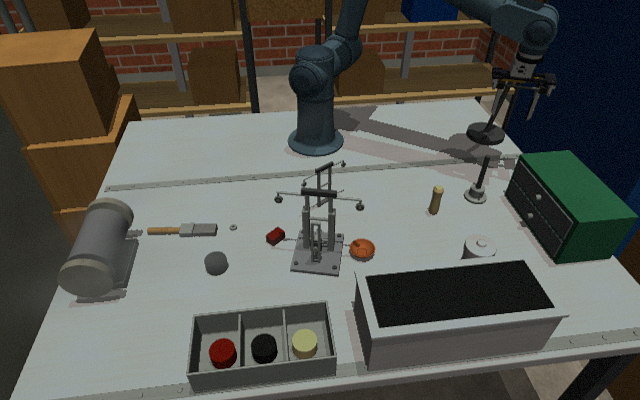

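View pics/top0.png

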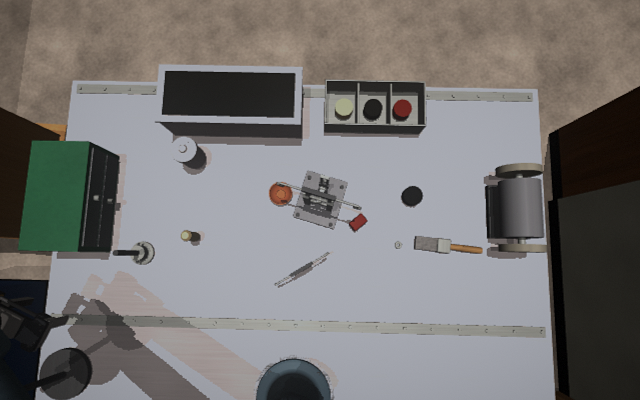

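```bash
python3 - <<'E'
import cv2
a=cv2.imread('pics/scene0.png')[130:300,230:420]; cv2.imwrite('pics/scene0c.png',cv2.resize(a,None,fx=3.5,fy=3.5,interpolation=cv2.INTER_CUBIC)[:600])
a=cv2.imread('pics/top0.png')[130:310,220:440]; cv2.imwrite('pics/top0c.png',cv2.resize(a,None,fx=3.3,fy=3.3,interpolation=cv2.INTER_CUBIC))
E
```

```text
(no output)
```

View pics/scene0c.png

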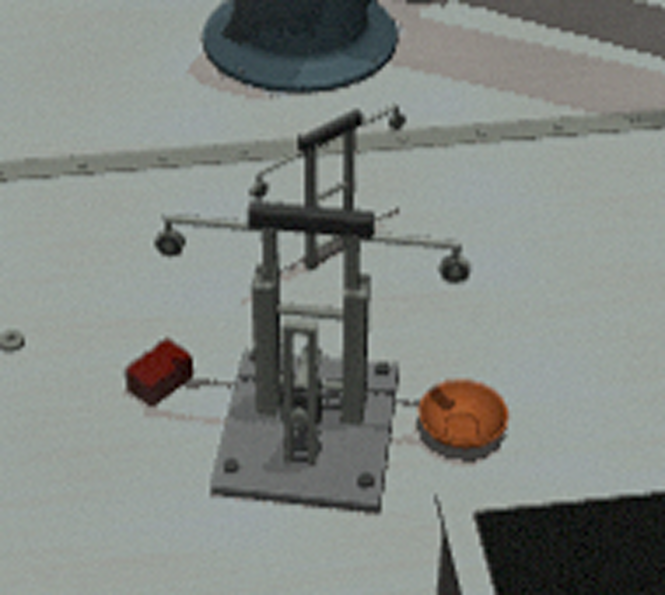

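View pics/top0c.png

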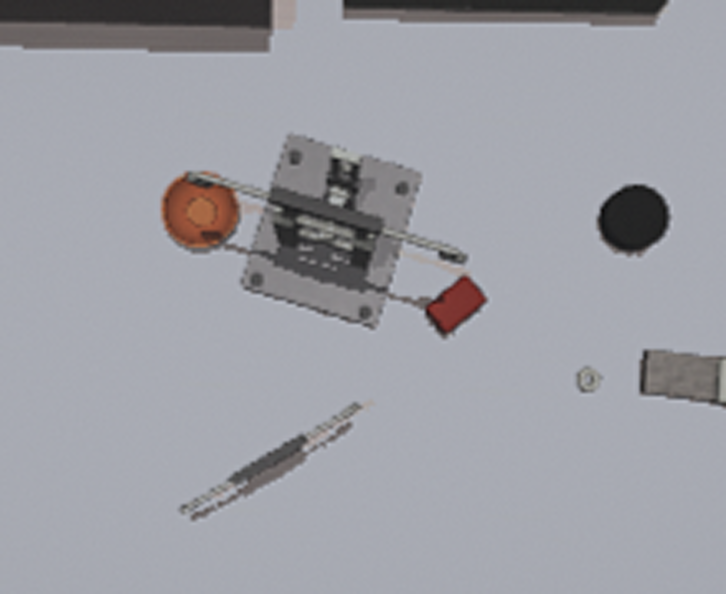

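The ladder candidates are the one in the stand, at top (197,319) / scene (198,315), and a smaller free-standing one, at top (270,300) / scene (178,318). The crop shows the one in the stand is the larger, and it is the one held by the channels and pawl, so it is the one meant. Next I triangulate its bar and get the stand yaw.

```bash
cat > h.py <<'E'
import numpy as np, cv2
from cell import arm
def cam(n):
    c=arm.get_calibration(n); R=cv2.Rodrigues(c['rvec'])[0]; return c['mtx'],R,c['tvec'].reshape(3)
def ray(n,uv):
    K,R,t=cam(n); d=R.T@np.linalg.solve(K,np.array([uv[0],uv[1],1.])); return -R.T@t,d/np.linalg.norm(d)
def onz(n,uv,z):
    o,d=ray(n,uv); return o+d*(z-o[2])/d[2]
def tri(rs):
    A=np.zeros((3,3));b=np.zeros(3)
    for o,d in rs:
        P=np.eye(3)-np.outer(d,d);A+=P;b+=P@o
    x=np.linalg.solve(A,b); return x,[np.linalg.norm((np.eye(3)-np.outer(d,d))@(x-o)) for o,d in rs]
def proj(n,p):
    K,R,t=cam(n); q=K@(R@np.asarray(p)+t); return q[:2]/q[2]
E
python3 - <<'E'
from h import *
T=lambda u,v:(220+(u-1.15)/3.3,130+(v-1.15)/3.3); S=lambda u,v:(230+(u-1.2)/3.5,130+(v-1.2)/3.5)
# plate corners in top at z 12
C=[onz('top',T(*p),0.012) for p in [(290,135),(420,174),(376,327),(242,289)]]
for c in C: print(c.round(4))
print('centre',np.mean(C,0).round(4))
e=C[1]-C[0]+C[2]-C[3]; print('y axis dir ang',np.degrees(np.arctan2(-e[1],-e[0])), np.linalg.norm(e)/2)
f=C[0]-C[3]+C[1]-C[2]; print('x dir ang',np.degrees(np.arctan2(f[1],f[0])),np.linalg.norm(f)/2)
# bar ends triang: top left end <-> scene right end
bl=tri([ray('top',T(273,198)),ray('scene',S(373,222))]); br=tri([ray('top',T(383,226)),ray('scene',S(250,216))])
print(bl,br)
for n in('top','scene'):
    for d in arm.outline_of(n,'handle'):
        m=d['region']; ys,xs=np.nonzero(m); print(n,d['score'],d['location'],len(xs),xs.min(),xs.max(),ys.min(),ys.max(), cv2.minAreaRect(np.c_[xs,ys].astype(np.float32)))
print(arm.get_obs()['t'])
E
```

```text
[ 0.6623 -0.0229  0.012 ]
[ 0.6281 -0.1445  0.012 ]
[ 0.4853 -0.1064  0.012 ]
[0.5172 0.0171 0.012 ]
centre [ 0.5732 -0.0642  0.012 ]
y axis dir ang 74.91545731074211 0.12693680505268948
x dir ang -15.190385314399546 0.1491889537332482
(array([ 0.57002406, -0.01749708,  0.2073837 ]), [np.float64(0.0011936012453751979), np.float64(0.0011936012453752068)]) (array([ 0.55029469, -0.103098  ,  0.20606226]), [np.float64(0.0007265221349174554), np.float64(0.0007265221349175043)])
top 0.57 [193.4, 317.1] 391 278 359 182 208 ((318.1235046386719, 196.69410705566406), (84.27749633789062, 12.5819673538208), 12.528807640075684)
top 0.56 [268.0, 304.1] 66 276 312 262 284 ((294.2205810546875, 273.3676452636719), (3.6014702320098877, 42.18865203857422), 59.03623962402344)
scene 0.82 [169.6, 323.2] 340 302 345 160 205 ((321.8209228515625, 176.53314208984375), (26.472347259521484, 51.2451057434082), 34.508522033691406)
scene 0.58 [192.3, 319.5] 782 275 363 187 240 ((318.86004638671875, 201.52000427246094), (70.17035675048828, 64.6791000366211), 48.179832458496094)
scene 0.54 [227.3, 188.7] 695 147 216 223 236 ((181.5, 229.5), (13.0, 69.0), 90.0)
0.5
```

```bash
cat >> h.py <<'E'
def plan(target,yaw,n,turnmax=1.0,smax=1.0,gain=1.0):
    """print rows towards TCP target with jaw axis (tool y) at world yaw (deg), tool x down"""
    o=arm.get_obs(); p=o['tool_pos'].copy(); R=o['tool_rot'].copy(); rows=[]
    y0=np.degrees(np.arctan2(R[1,1],R[0,1])); print('t',round(o['t'],2),'p',p.round(4),'yaw',round(y0,2),'F',o['ft_force'].round(1),'w',round(o['grip_width'],3),'tilt',np.degrees(np.arccos(-R[2,0])).round(2))
    for i in range(n):
        d=R.T@(np.asarray(target)-p)/0.03; m=np.abs(d).max(); d=d*min(1,smax/m) if m>0 else d
        y=np.degrees(np.arctan2(R[1,1],R[0,1])); tu=(y-yaw+180)%360-180; tu=np.clip(tu/6,-turnmax,turnmax)
        rows.append([[round(float(v),2) for v in d],round(float(tu),2)])
        p=p+R@(d*0.03); R=R@cv2.Rodrigues(np.array([np.radians(tu*6),0,0]))[0]
    print(rows)
E
python3 - <<'E'
from h import *
plan([0.257,0.597,0.300],66.7,2); 
E
```

```text
t 0.5 p [0.2572 0.5969 0.2054] yaw 66.69 F [-0.   0.3  0.2] w 1.003 tilt 0.0
[[[-1.0, -0.0, -0.0], -0.0], [[-1.0, -0.0, -0.0], 0.0]]
```

drive_tool(increments=[[[-1,0,0.2],0],[[-1,-0.3,0.5],0.5],[[-1,-0.8,0.9],1],[[-0.3,-0.8,1],1],[[0,-0.7,1],1]], grip=0.5)

```text
t: 1.0
tool_pos: [0.309, 0.474, 0.3067]
tool_rot: [[-0.001, 0.704, 0.71], [-0.003, 0.71, -0.704], [-1.0, -0.003, 0.002]]
ft_force: [-0.2, 0.4, -0.2]
grip_width: 0.611
```

```bash
python3 - <<'E'
from h import *
plan([0.545,-0.060,0.300],-14.7,10)
E
```

```text
t 1.0 p [0.309  0.474  0.3067] yaw 45.26 F [-0.2  0.4 -0.2] w 0.611 tilt 0.18
[[[0.01, -0.39, 1.0], 1.0], [[0.01, -0.28, 1.0], 1.0], [[0.01, -0.17, 1.0], 1.0], [[0.01, -0.06, 1.0], 1.0], [[0.01, 0.05, 1.0], 1.0], [[0.01, 0.15, 1.0], 1.0], [[0.01, 0.26, 1.0], 1.0], [[0.01, 0.38, 1.0], 1.0], [[0.02, 0.5, 1.0], 1.0], [[0.02, 0.64, 1.0], 0.99]]
```

drive_tool(increments=[[[0,-0.4,1],1],[[0,-0.3,1],1],[[0,-0.2,1],1],[[0,0,1],1],[[0,0,1],1]])

```text
t: 1.5
tool_pos: [0.3706, 0.3257, 0.3095]
tool_rot: [[0.004, 0.97, 0.242], [0.0, 0.242, -0.97], [-1.0, 0.004, 0.001]]
ft_force: [0.6, -0.9, -0.4]
grip_width: 0.499
```

drive_tool(increments=[[[0,0.2,1],1],[[0,0.3,1],1],[[0,0.4,1],1],[[0,0.5,1],1],[[0,0.6,1],1]])

```text
t: 2.0
tool_pos: [0.4353, 0.17, 0.311]
tool_rot: [[0.007, 0.955, -0.296], [0.001, -0.296, -0.955], [-1.0, 0.006, -0.003]]
ft_force: [0.6, 0.4, -0.6]
grip_width: 0.499
```

```bash
python3 - <<'E'
from h import *
plan([0.555,-0.060,0.300],-14.7,10)
E
```

```text
t 2.0 p [0.4353 0.17   0.311 ] yaw -17.2 F [ 0.6  0.4 -0.6] w 0.499 tilt 0.4
[[[0.06, 0.99, 1.0], -0.42], [[0.06, 0.91, 1.0], 0.0], [[0.06, 0.91, 1.0], -0.0], [[0.06, 0.91, 1.0], 0.0], [[0.06, 0.91, 1.0], 0.0], [[0.06, 0.91, 1.0], 0.0], [[0.02, 0.33, 0.36], 0.0], [[0.0, 0.0, 0.0], 0.0], [[0.0, 0.0, 0.0], 0.0], [[0.0, 0.0, 0.0], 0.0]]
```

drive_tool(increments=[[[0,1,1],-0.4],[[0,0.9,1],0],[[0,0.9,1],0],[[0,0.9,1],0],[[0,0.9,1],0]])

```text
t: 2.5
tool_pos: [0.531, -0.0188, 0.3133]
tool_rot: [[0.011, 0.967, -0.255], [0.001, -0.255, -0.967], [-1.0, 0.011, -0.004]]
ft_force: [-0.2, -0.4, 0.8]
grip_width: 0.5
```

```bash
python3 - <<'E'
from h import *
o=arm.get_obs(); im=arm.capture('wrist'); cv2.imwrite('pics/w1.png',im[:,:,::-1]); np.savez('w1.npz',p=o['tool_pos'],R=o['tool_rot'])
plan([0.560,-0.060,0.300],-14.7,5)
E
```

```text
t 2.55 p [ 0.5327 -0.0235  0.3128] yaw -15.05 F [-0.4 -3.7  0.2] w 0.505 tilt 0.68
[[[0.37, 1.0, 0.79], -0.06], [[0.07, 0.19, 0.15], 0.0], [[0.0, 0.0, 0.0], -0.0], [[0.0, 0.0, 0.0], 0.0], [[0.0, 0.0, 0.0], 0.0]]
```

View pics/w1.png

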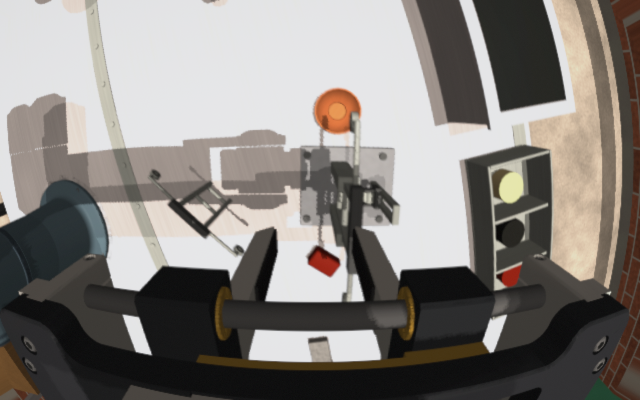

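drive_tool(increments=[[[0.4,0.9,0.8],0],[[0.1,0.2,0.2],0],[[0,0,0],0],[[0,0,0],0]])

```text
t: 2.95
tool_pos: [0.5578, -0.0637, 0.2981]
tool_rot: [[0.012, 0.965, -0.263], [-0.001, -0.263, -0.965], [-1.0, 0.012, -0.002]]
ft_force: [0.5, -0.5, 0.0]
grip_width: 0.502
```

```bash
python3 - <<'E'
from h import *
o=arm.get_obs(); im=arm.capture('wrist'); cv2.imwrite('pics/w2.png',im[:,:,::-1]); np.savez('w2.npz',p=o['tool_pos'],R=o['tool_rot'])
plan([0.560,-0.060,0.300],-14.7,5); print(arm.get_obs()['tool_rot'].round(4))
a=im[130:400,220:460,::-1]; cv2.imwrite('pics/w2c.png',cv2.resize(a,None,fx=2.2,fy=2.2,interpolation=cv2.INTER_CUBIC))
E
```

```text
t 3.0 p [ 0.5578 -0.0634  0.2983] yaw -15.24 F [ 0.7  0.8 -0.1] w 0.499 tilt 0.7
[[[-0.06, 0.04, -0.13], -0.09], [[0.0, 0.0, 0.0], 0.0], [[0.0, 0.0, 0.0], -0.0], [[0.0, 0.0, 0.0], 0.0], [[0.0, 0.0, 0.0], 0.0]]
[[ 0.0122  0.9648 -0.2628]
 [-0.0012 -0.2628 -0.9649]
 [-0.9999  0.0121 -0.0021]]
```

View pics/w2c.png

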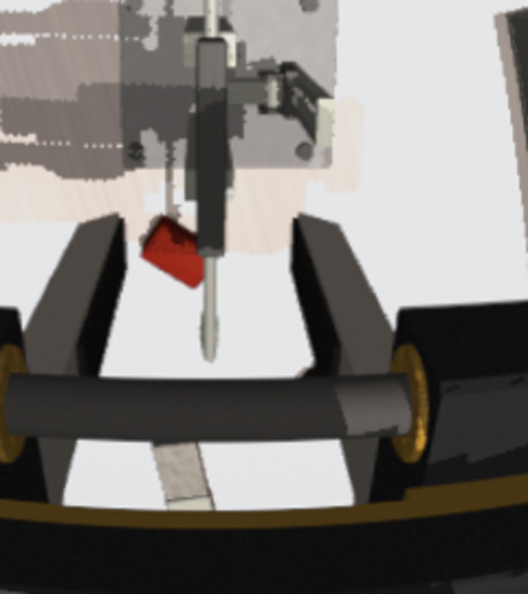

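```bash
cat >> h.py <<'E'
def wray(npz,uv):
    d=np.load(npz); c=arm.get_calibration('wrist'); K=c['mtx']; M=c['mount']
    x=np.array([uv[0]-K[0,2],uv[1]-K[1,2]]); r=np.linalg.norm(x); th=r/K[0,0]
    v=np.r_[x/r*np.sin(th),np.cos(th)]; return d['p']+d['R']@M[:3,3], d['R']@M[:3,:3]@v
def wz(npz,uv,z):
    o,v=wray(npz,uv); return o+v*(z-o[2])/v[2]
E
python3 - <<'E'
from h import *
W=lambda u,v:(220+(u-.6)/2.2,130+(v-.6)/2.2)
far=wz('w2.npz',W(211,38),.217); near=wz('w2.npz',W(210.5,254),.217)
print(far,near,(far+near)/2,np.linalg.norm(far-near),np.degrees(np.arctan2(*(far-near)[[1,0]])))
T=lambda u,v:(220+(u-1.15)/3.3,130+(v-1.15)/3.3); S=lambda u,v:(230+(u-1.2)/3.5,130+(v-1.2)/3.5)
print(tri([ray('top',T(273,195)),wray('w2.npz',W(211,38)),ray('scene',S(373,215))]))
print(tri([ray('top',T(383,225)),wray('w2.npz',W(210.5,254)),ray('scene',S(250,208))]))
im=cv2.imread('pics/w1.png')[130:310,280:420]; cv2.imwrite('pics/w1c.png',cv2.resize(im,None,fx=3.3,fy=3.3,interpolation=cv2.INTER_CUBIC))
E
```

```text
[ 0.57329288 -0.01581788  0.217     ] [ 0.54980459 -0.1013731   0.217     ] [ 0.56154874 -0.05859549  0.217     ] 0.0887208913359194 74.64828029651339
(array([ 0.57201016, -0.01726061,  0.21490771]), [np.float64(0.0020229449477064537), np.float64(0.0017758324777642424), np.float64(0.0006591043288070428)])
(array([ 0.54977   , -0.1028711 ,  0.21318644]), [np.float64(0.0006948582873293153), np.float64(0.00034798712213478223), np.float64(0.0007700370850134424)])
```

View pics/w1c.png

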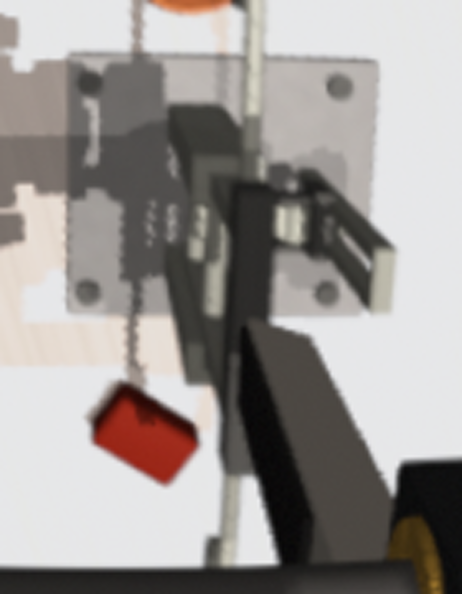

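```bash
python3 - <<'E'
from h import *
plan([0.561,-0.060,0.190],-15,6); 
E
```

```text
t 3.0 p [ 0.5578 -0.0634  0.2983] yaw -15.24 F [ 0.7  0.8 -0.1] w 0.499 tilt 0.7
[[[1.0, 0.01, -0.04], -0.04], [[1.0, 0.01, -0.04], 0.0], [[1.0, 0.01, -0.04], -0.0], [[0.61, 0.0, -0.02], 0.0], [[0.0, 0.0, 0.0], 0.0], [[0.0, 0.0, 0.0], 0.0]]
```

drive_tool(increments=[[[0.5,0.1,-0.1],0],[[0.5,0,0],0],[[0.5,0,0],0],[[0,0,0],0]])

```text
t: 3.4
tool_pos: [0.5614, -0.0578, 0.25]
tool_rot: [[0.013, 0.966, -0.259], [-0.001, -0.259, -0.966], [-1.0, 0.013, -0.003]]
ft_force: [0.3, 1.1, -0.7]
grip_width: 0.496
```

```bash
python3 - <<'E'
from h import *
plan([0.561,-0.060,0.190],-15,6); print(arm.get_obs()['tool_rot'].round(4))
E
```

```text
t 3.4 p [ 0.5614 -0.0578  0.25  ] yaw -14.99 F [ 0.3  1.1 -0.7] w 0.496 tilt 0.74
[[[1.0, -0.01, 0.04], 0.0], [[1.0, -0.01, 0.04], -0.0], [[0.0, -0.0, 0.0], 0.0], [[0.0, 0.0, 0.0], 0.0], [[0.0, 0.0, 0.0], 0.0], [[0.0, 0.0, 0.0], 0.0]]
[[ 1.290e-02  9.659e-01 -2.586e-01]
 [-8.000e-04 -2.587e-01 -9.660e-01]
 [-9.999e-01  1.270e-02 -2.500e-03]]
```

drive_tool(increments=[[[0,-1,0.27],0],[[0,-1,0.27],0],[[0,-1,0.27],0],[[0,-1,0.27],0]])

```text
t: 3.8
tool_pos: [0.4343, -0.0572, 0.2455]
tool_rot: [[0.008, 0.967, -0.256], [0.001, -0.256, -0.967], [-1.0, 0.008, -0.003]]
ft_force: [1.1, -0.4, 1.0]
grip_width: 0.499
```

drive_tool(increments=[[[0,0,0],0],[[0,0.1,-0.03],0],[[0,0.1,-0.03],0],[[0,0.1,-0.03],0],[[0,0.1,-0.03],0]])

```text
t: 4.3
tool_pos: [0.4474, -0.0565, 0.2458]
tool_rot: [[0.01, 0.967, -0.256], [0.0, -0.256, -0.967], [-1.0, 0.01, -0.003]]
ft_force: [-0.2, 0.0, -0.1]
grip_width: 0.501
```

```bash
python3 - <<'E'
from h import *
plan([0.561,-0.060,0.250],-15,6); print(arm.get_obs()['tool_rot'].round(4))
E
```

```text
t 4.3 p [ 0.4474 -0.0565  0.2458] yaw -14.86 F [-0.2  0.  -0.1] w 0.501 tilt 0.6
[[[-0.03, 1.0, -0.23], 0.02], [[-0.03, 1.0, -0.24], -0.0], [[-0.03, 1.0, -0.24], 0.0], [[-0.02, 0.69, -0.16], -0.0], [[0.0, 0.0, 0.0], 0.0], [[0.0, 0.0, 0.0], 0.0]]
[[ 1.040e-02  9.665e-01 -2.563e-01]
 [ 2.000e-04 -2.564e-01 -9.666e-01]
 [-9.999e-01  1.000e-02 -2.800e-03]]
```

drive_tool(increments=[[[0,1,-0.25],0],[[0,1,-0.25],0],[[0,1,-0.25],0],[[0,0.5,-0.1],0]])

```text
t: 4.7
tool_pos: [0.5613, -0.0584, 0.2459]
tool_rot: [[0.01, 0.967, -0.256], [0.0, -0.256, -0.967], [-1.0, 0.01, -0.003]]
ft_force: [-0.2, 0.2, 0.1]
grip_width: 0.5
```

```bash
python3 - <<'E'
from h import *
plan([0.561,-0.060,0.190],-15,6); print(arm.get_obs()['tool_rot'].round(4))
E
```

```text
t 4.7 p [ 0.5613 -0.0584  0.2459] yaw -14.83 F [-0.2  0.2  0.1] w 0.5 tilt 0.58
[[[1.0, -0.01, 0.03], 0.03], [[0.86, -0.01, 0.03], -0.0], [[0.0, 0.0, 0.0], 0.0], [[0.0, 0.0, 0.0], -0.0], [[0.0, 0.0, 0.0], 0.0], [[0.0, 0.0, 0.0], 0.0]]
[[ 1.010e-02  9.666e-01 -2.559e-01]
 [ 2.000e-04 -2.559e-01 -9.667e-01]
 [-9.999e-01  9.700e-03 -2.800e-03]]
```

drive_tool(increments=[[[0,-1,0.27],0],[[0,-1,0.27],0],[[0,-1,0.27],0],[[0,-1,0.27],0],[[0,1,-0.27],0]])

```text
t: 5.2
tool_pos: [0.4657, -0.0576, 0.2387]
tool_rot: [[-0.001, 0.967, -0.253], [0.004, -0.253, -0.967], [-1.0, -0.002, -0.004]]
ft_force: [0.7, -0.3, 0.6]
grip_width: 0.501
```

drive_tool(increments=[[[0,1,-0.27],0],[[0,1,-0.27],0],[[0,0.9,-0.25],0]])

```text
t: 5.5
tool_pos: [0.5589, -0.0562, 0.2387]
tool_rot: [[0.001, 0.967, -0.254], [0.003, -0.254, -0.967], [-1.0, -0.0, -0.003]]
ft_force: [0.5, -0.3, 0.4]
grip_width: 0.501
```

drive_tool(increments=[[[0,-1,0.27],0],[[0,-1,0.27],0],[[0,-1,0.27],0],[[0,-1,0.27],0],[[0,1,-0.27],0]])

```text
t: 6.0
tool_pos: [0.4639, -0.0554, 0.2298]
tool_rot: [[-0.016, 0.968, -0.251], [0.009, -0.251, -0.968], [-1.0, -0.017, -0.005]]
ft_force: [0.2, -0.4, -0.2]
grip_width: 0.498
```

drive_tool(increments=[[[0,1,-0.27],0],[[0,1,-0.27],0],[[0,0.9,-0.25],0],[[0,0,0],0]])

```text
t: 6.4
tool_pos: [0.5596, -0.0538, 0.2276]
tool_rot: [[-0.014, 0.968, -0.251], [0.009, -0.251, -0.968], [-1.0, -0.016, -0.005]]
ft_force: [-0.2, -0.1, -0.9]
grip_width: 0.501
```

```bash
python3 - <<'E'
from h import *
plan([0.561,-0.060,0.190],-15,6); print(arm.get_obs()['tool_rot'].round(4))
E
```

```text
t 6.4 p [ 0.5596 -0.0538  0.2276] yaw -14.54 F [-0.2 -0.1 -0.9] w 0.501 tilt 0.96
[[[1.0, 0.09, 0.15], 0.08], [[0.25, 0.02, 0.04], -0.0], [[0.0, 0.0, 0.0], 0.0], [[0.0, 0.0, 0.0], -0.0], [[0.0, 0.0, 0.0], 0.0], [[0.0, 0.0, 0.0], 0.0]]
[[-0.0143  0.9679 -0.251 ]
 [ 0.0085 -0.2509 -0.968 ]
 [-0.9999 -0.016  -0.0047]]
```

drive_tool(increments=[[[-0.5,0.05,0.15],0],[[-0.5,0,0],0],[[0,0,0],0]])

```text
t: 6.7
tool_pos: [0.5604, -0.0591, 0.2593]
tool_rot: [[-0.016, 0.968, -0.25], [0.009, -0.25, -0.968], [-1.0, -0.018, -0.005]]
ft_force: [-0.0, 0.3, 0.3]
grip_width: 0.5
```

drive_tool(increments=[[[0,1,-0.27],0],[[0,1,-0.27],0],[[0,-1,0.27],0],[[0,-1,0.27],0],[[0,0,0],0]])

```text
t: 7.2
tool_pos: [0.5595, -0.0598, 0.2566]
tool_rot: [[-0.022, 0.967, -0.252], [0.011, -0.252, -0.968], [-1.0, -0.024, -0.005]]
ft_force: [0.0, -0.4, 1.4]
grip_width: 0.501
```

```bash
python3 - <<'E'
from h import *
plan([0.561,-0.060,0.190],-15,6); print(arm.get_obs()['tool_rot'].round(4))
E
```

```text
t 7.2 p [ 0.5595 -0.0598  0.2566] yaw -14.59 F [ 0.  -0.4  1.4] w 0.501 tilt 1.42
[[[1.0, 0.05, 0.0], 0.07], [[1.0, 0.05, 0.0], -0.0], [[0.22, 0.01, 0.0], 0.0], [[0.0, 0.0, 0.0], -0.0], [[0.0, 0.0, 0.0], 0.0], [[0.0, 0.0, 0.0], 0.0]]
[[-0.0224  0.9675 -0.252 ]
 [ 0.0105 -0.2518 -0.9677]
 [-0.9997 -0.0243 -0.0046]]
```

drive_tool(increments=[[[0,-0.5,0.13],0],[[0,-0.5,0.13],0],[[0,-0.5,0.13],0],[[0,-0.5,0.13],0],[[0,-0.5,0.13],0]])

```text
t: 7.7
tool_pos: [0.4809, -0.0605, 0.262]
tool_rot: [[-0.014, 0.967, -0.253], [0.008, -0.253, -0.967], [-1.0, -0.016, -0.004]]
ft_force: [-0.0, 0.0, -0.1]
grip_width: 0.502
```

drive_tool(increments=[[[0,0,0],0],[[0,1,-0.27],0]])

```text
t: 7.9
tool_pos: [0.5109, -0.0604, 0.2638]
tool_rot: [[-0.01, 0.967, -0.255], [0.007, -0.255, -0.967], [-1.0, -0.011, -0.004]]
ft_force: [-0.2, -0.4, -0.1]
grip_width: 0.499
```

drive_tool(increments=[[[0,1,-0.27],0],[[0,0.5,-0.13],0]])

```text
t: 8.1
tool_pos: [0.5612, -0.0606, 0.2649]
tool_rot: [[-0.005, 0.967, -0.256], [0.006, -0.256, -0.967], [-1.0, -0.007, -0.004]]
ft_force: [-0.4, -0.0, -0.8]
grip_width: 0.501
```

```bash
python3 - <<'E'
from h import *
plan([0.561,-0.060,0.190],-15,6); print(arm.get_obs()['tool_rot'].round(4))
E
```

```text
t 8.1 p [ 0.5612 -0.0606  0.2649] yaw -14.83 F [-0.4 -0.  -0.8] w 0.501 tilt 0.45
[[[1.0, 0.0, -0.0], 0.03], [[1.0, 0.0, -0.0], -0.0], [[0.5, 0.0, -0.0], 0.0], [[0.0, 0.0, 0.0], 0.0], [[0.0, 0.0, 0.0], 0.0], [[0.0, 0.0, 0.0], 0.0]]
[[-0.0054  0.9667 -0.256 ]
 [ 0.0056 -0.2559 -0.9667]
 [-1.     -0.0067 -0.004 ]]
```

drive_tool(increments=[[[0.8,0,0],0],[[0.8,0,0],0],[[0.5,0,0],0],[[0.2,0,0],0],[[0,0,0],0]])

```text
t: 8.6
tool_pos: [0.5675, -0.0609, 0.1964]
tool_rot: [[0.002, 0.967, -0.256], [0.004, -0.256, -0.967], [-1.0, 0.001, -0.004]]
ft_force: [0.0, 0.3, 0.5]
grip_width: 0.501
```

```bash
python3 - <<'E'
from h import *
o=arm.get_obs(); im=arm.capture('wrist'); cv2.imwrite('pics/w3.png',im[:,:,::-1]); np.savez('w3.npz',p=o['tool_pos'],R=o['tool_rot'])
plan([0.561,-0.060,0.190],-15,3); print(arm.get_obs()['tool_rot'].round(4))
a=im[130:400,200:460,::-1]; cv2.imwrite('pics/w3c.png',cv2.resize(a,None,fx=2.2,fy=2.2,interpolation=cv2.INTER_CUBIC))
E
```

```text
t 8.65 p [ 0.5677 -0.061   0.197 ] yaw -14.82 F [-0.1 -0.7 -0. ] w 0.5 tilt 0.28
[[[0.23, -0.23, 0.03], 0.03], [[0.0, 0.0, 0.0], 0.0], [[0.0, 0.0, 0.0], 0.0]]
[[ 0.0033  0.9667 -0.2558]
 [ 0.0036 -0.2559 -0.9667]
 [-1.      0.0023 -0.0044]]
```

View pics/w3c.png

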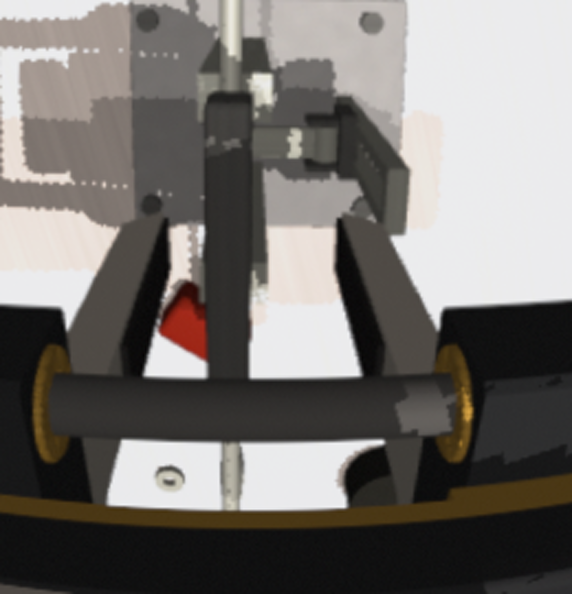

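```bash
python3 - <<'E'
from h import *
W=lambda u,v:(200+(u-.6)/2.2,130+(v-.6)/2.2)
d=np.load('w3.npz')
for p in [(229,97),(228,220),(228,370)]:
    q=wz('w3.npz',W(*p),.217); print(q.round(4), (d['R'].T@(q-d['p'])).round(4))
E
```

```text
[ 0.574  -0.0157  0.217 ] [-0.0204 -0.0053 -0.0455]
[ 0.5656 -0.0454  0.217 ] [-0.0206 -0.0058 -0.0146]
[ 0.5537 -0.0878  0.217 ] [-0.0208 -0.0064  0.0294]
```

drive_tool(increments=[[[0.15,-0.22,0.03],0],[[0,0,0],0]])

```text
t: 8.85
tool_pos: [0.5616, -0.0604, 0.194]
tool_rot: [[0.006, 0.967, -0.256], [0.003, -0.256, -0.967], [-1.0, 0.005, -0.004]]
ft_force: [0.3, -0.3, -0.6]
grip_width: 0.498
```

```bash
python3 - <<'E'
from h import *
o=arm.get_obs(); im=arm.capture('wrist'); cv2.imwrite('pics/w4.png',im[:,:,::-1]); np.savez('w4.npz',p=o['tool_pos'],R=o['tool_rot'])
plan([0.561,-0.060,0.190],-15,3); print(arm.get_obs()['tool_rot'].round(4), arm.get_obs()['moment'])
a=im[130:400,200:460,::-1]; cv2.imwrite('pics/w4c.png',cv2.resize(a,None,fx=2.2,fy=2.2,interpolation=cv2.INTER_CUBIC))
E
```

```text
t 8.9 p [ 0.5623 -0.0606  0.1948] yaw -14.83 F [ 0.7 -0.5  0.7] w 0.501 tilt 0.46
[[[0.16, -0.05, -0.01], 0.03], [[0.0, 0.0, 0.0], -0.0], [[0.0, 0.0, 0.0], 0.0]]
[[ 0.0078  0.9667 -0.2559]
 [ 0.0022 -0.2559 -0.9667]
 [-1.      0.0069 -0.0041]] [-0.05212516  0.0734916  -0.01892598]
```

View pics/w4c.png

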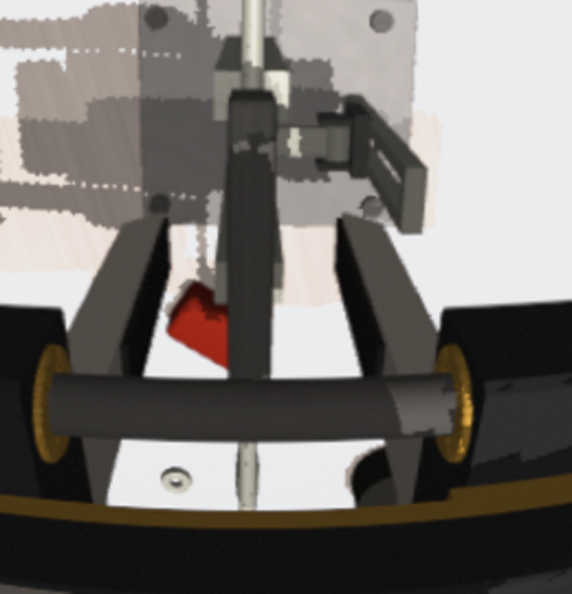

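drive_tool(increments=[[[0.15,-0.03,0],0.05],[[0,0,0],0],[[0,0,0],0]], grip=0.8, newtons=6)

```text
t: 9.2
tool_pos: [0.562, -0.0606, 0.1915]
tool_rot: [[0.01, 0.965, -0.262], [0.001, -0.262, -0.965], [-1.0, 0.01, -0.004]]
ft_force: [-0.1, -0.4, 0.0]
grip_width: 0.284
```

```bash
python3 - <<'E'
from h import *
plan([0.561,-0.060,0.190],-15,3); print(arm.get_obs()['tool_rot'].round(4), arm.get_obs()['moment'])
E
```

```text
t 9.2 p [ 0.562  -0.0606  0.1915] yaw -15.16 F [-0.1 -0.4  0. ] w 0.284 tilt 0.61
[[[0.05, -0.04, -0.01], -0.03], [[0.0, 0.0, 0.0], 0.0], [[0.0, 0.0, 0.0], -0.0]]
[[ 0.0105  0.9651 -0.2615]
 [ 0.0014 -0.2616 -0.9652]
 [-0.9999  0.0098 -0.0041]] [-0.06452956  0.08491109 -0.03004842]
```

drive_tool(increments=[[[0,0,0],0],[[0,0,0],0],[[0,0,0],0]], grip=1, newtons=6)

```text
t: 9.5
tool_pos: [0.562, -0.0606, 0.1917]
tool_rot: [[0.01, 0.965, -0.262], [0.001, -0.262, -0.965], [-1.0, 0.009, -0.004]]
ft_force: [-1.5, -0.3, 0.4]
grip_width: 0.13
```

```bash
python3 - <<'E'
from h import *
plan([0.561,-0.060,0.190],-15,3); print(arm.get_obs()['tool_rot'].round(4), arm.get_obs()['moment'])
E
```

```text
t 9.5 p [ 0.562  -0.0606  0.1917] yaw -15.17 F [-1.5 -0.3  0.4] w 0.13 tilt 0.59
[[[0.05, -0.04, -0.01], -0.03], [[0.0, 0.0, 0.0], 0.0], [[0.0, 0.0, 0.0], -0.0]]
[[ 0.0102  0.9651 -0.2617]
 [ 0.0015 -0.2617 -0.9651]
 [-0.9999  0.0095 -0.0041]] [ 0.01014731  0.18592511 -0.06765311]
```

drive_tool(increments=[[[0,0,0],0],[[0,0,0],0],[[-0.1,0,0],0],[[-0.1,0,0],0]], newtons=25)

```text
t: 9.9
tool_pos: [0.5605, -0.0602, 0.1957]
tool_rot: [[0.006, 0.965, -0.262], [0.003, -0.262, -0.965], [-1.0, 0.005, -0.004]]
ft_force: [-0.4, -0.2, -4.2]
grip_width: 0.131
```

```bash
cat >> h.py <<'E'
def st():
    o=arm.get_obs(); R=o['tool_rot']; print('t',round(o['t'],2),'p',o['tool_pos'].round(4),'F',o['ft_force'].round(2),'M',o['moment'].round(3),'w',round(o['grip_width'],3),'tiltvec',R[:2,0].round(4),'yaw',round(np.degrees(np.arctan2(R[1,1],R[0,1])),2))
E
python3 - <<'E'
from h import *
st()
E
```

```text
t 9.9 p [ 0.5605 -0.0602  0.1957] F [-0.41 -0.16 -4.25] M [-0.053  0.045 -0.003] w 0.131 tiltvec [0.0058 0.0029] yaw -15.17
```

drive_tool(increments=[[[-0.2,0,0],0],[[-0.2,0,0],0],[[-0.2,0,0],0],[[-0.2,0,0],0]])

```text
t: 10.3
tool_pos: [0.5598, -0.0601, 0.2198]
tool_rot: [[0.004, 0.965, -0.262], [0.003, -0.262, -0.965], [-1.0, 0.003, -0.004]]
ft_force: [0.2, -0.1, -5.0]
grip_width: 0.128
```

```bash
python3 - <<'E'
from h import *
st()
E
```

```text
t 10.3 p [ 0.5598 -0.0601  0.2198] F [ 0.24 -0.1  -5.03] M [-0.088 -0.125 -0.05 ] w 0.128 tiltvec [0.0044 0.0033] yaw -15.18
```

drive_tool(increments=[[[-0.2,0,0],0],[[-0.2,0,0],0],[[-0.2,0,0],0],[[-0.2,0,0],0]])

```text
t: 10.7
tool_pos: [0.5597, -0.0602, 0.2463]
tool_rot: [[0.005, 0.965, -0.262], [0.003, -0.262, -0.965], [-1.0, 0.004, -0.004]]
ft_force: [0.0, -0.0, -4.7]
grip_width: 0.127
```

```bash
python3 - <<'E'
from h import *
st()
im=arm.capture('scene'); cv2.imwrite('pics/s1c.png',cv2.resize(im[130:290,250:400,::-1],None,fx=3.7,fy=3.7,interpolation=cv2.INTER_CUBIC))
E
```

```text
t 10.7 p [ 0.5597 -0.0602  0.2463] F [ 0.02 -0.   -4.71] M [-0.059 -0.114 -0.02 ] w 0.127 tiltvec [0.0049 0.0031] yaw -15.18
```

View pics/s1c.png

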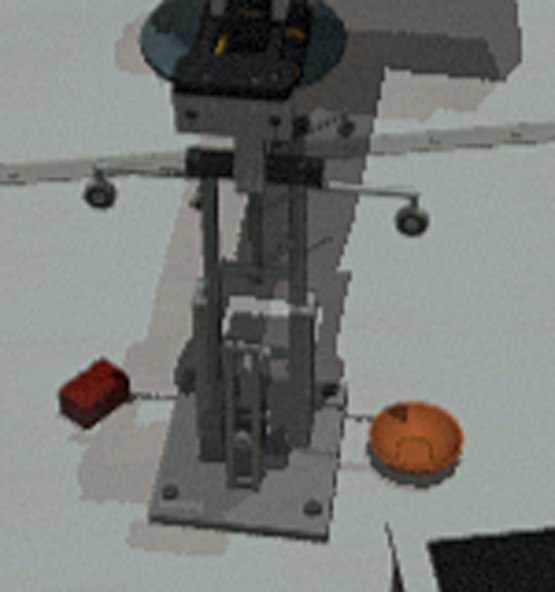

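drive_tool(increments=[[[-0.2,0,0],0],[[-0.2,0,0],0],[[-0.2,0,0],0],[[-0.2,0,0],0]])

```text
t: 11.15
tool_pos: [0.5597, -0.0603, 0.273]
tool_rot: [[0.006, 0.965, -0.262], [0.003, -0.262, -0.965], [-1.0, 0.005, -0.004]]
ft_force: [0.5, 0.6, -4.7]
grip_width: 0.127
```

drive_tool(increments=[[[-0.2,0,0],0],[[-0.2,0,0],0],[[-0.2,0,0],0]])

```text
t: 11.45
tool_pos: [0.5596, -0.0604, 0.2928]
tool_rot: [[0.006, 0.965, -0.262], [0.003, -0.262, -0.965], [-1.0, 0.005, -0.004]]
ft_force: [0.1, -0.3, -4.7]
grip_width: 0.124
```

```bash
python3 - <<'E'
from h import *
st()
im=arm.capture('scene'); cv2.imwrite('pics/s2c.png',cv2.resize(im[130:290,250:400,::-1],None,fx=3.7,fy=3.7,interpolation=cv2.INTER_CUBIC))
o=arm.get_obs(); im=arm.capture('wrist');np.savez('w5.npz',p=o['tool_pos'],R=o['tool_rot']); cv2.imwrite('pics/w5c.png',cv2.resize(im[80:340,220:440,::-1],None,fx=2.3,fy=2.3,interpolation=cv2.INTER_CUBIC))
# check projections: hinge at candidate heights in scene crop
y=np.radians(-15.1); ex=np.array([np.cos(y),np.sin(y),0])
A=np.array([0.5602,-0.0602,0])
for h in (56,68,80,92,104):
    u=proj('scene',A+ex*0.04+[0,0,h/1000]); print(h,((u-[250,130])*3.7).round(0),end=' post ')
    u=proj('scene',A+ex*0.062+[0,0,h/1000]); print(((u-[250,130])*3.7).round(0))
E
```

```text
t 11.45 p [ 0.5596 -0.0604  0.2928] F [ 0.1  -0.31 -4.72] M [-0.097 -0.048 -0.028] w 0.124 tiltvec [0.0057 0.0029] yaw -15.17
56 [246. 426.] post [241. 449.]
68 [245. 415.] post [241. 438.]
80 [245. 403.] post [241. 426.]
92 [245. 391.] post [241. 414.]
104 [245. 379.] post [241. 402.]
```

View pics/s2c.png

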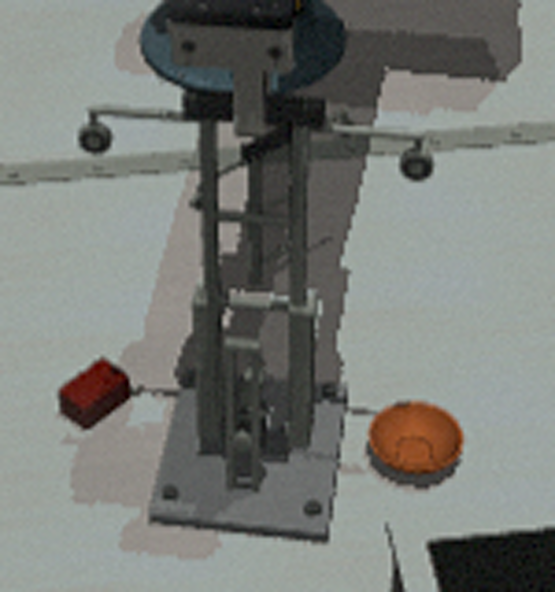

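View pics/w5c.png

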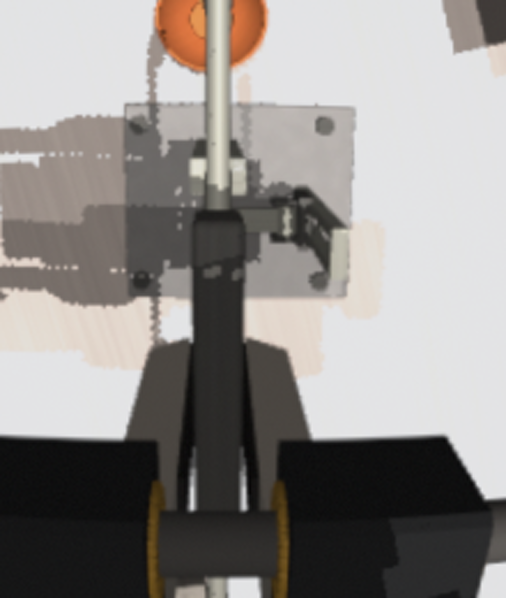

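drive_tool(increments=[[[0.2,0,0],0],[[0.2,0,0],0],[[0.2,0,0],0],[[0.1,0,0],0]])

```text
t: 11.95
tool_pos: [0.5597, -0.0602, 0.2699]
tool_rot: [[0.006, 0.965, -0.262], [0.003, -0.262, -0.965], [-1.0, 0.005, -0.004]]
ft_force: [0.3, 0.6, -3.6]
grip_width: 0.125
```

drive_tool(increments=[[[0.1,0,0],0],[[0.1,0,0],0]])

```text
t: 12.15
tool_pos: [0.5597, -0.0602, 0.2627]
tool_rot: [[0.005, 0.965, -0.262], [0.003, -0.262, -0.965], [-1.0, 0.004, -0.004]]
ft_force: [0.4, -0.1, -3.7]
grip_width: 0.123
```

```bash
python3 - <<'E'
from h import *
st()
E
```

```text
t 12.15 p [ 0.5597 -0.0602  0.2627] F [ 0.42 -0.07 -3.67] M [-0.057 -0.038 -0.036] w 0.123 tiltvec [0.0053 0.0031] yaw -15.17
```

drive_tool(increments=[[[0.07,0,0],0],[[0.07,0,0],0],[[0.07,0,0],0]])

```text
t: 12.45
tool_pos: [0.5598, -0.0603, 0.2558]
tool_rot: [[0.005, 0.965, -0.262], [0.003, -0.262, -0.965], [-1.0, 0.004, -0.004]]
ft_force: [0.2, 0.6, -4.5]
grip_width: 0.123
```

drive_tool(increments=[[[0.07,0,0],0],[[0.07,0,0],0],[[0.07,0,0],0]])

```text
t: 12.75
tool_pos: [0.5598, -0.0602, 0.2492]
tool_rot: [[0.006, 0.965, -0.262], [0.003, -0.262, -0.965], [-1.0, 0.005, -0.004]]
ft_force: [1.0, -0.1, -3.7]
grip_width: 0.125
```

drive_tool(increments=[[[0.07,0,0],0],[[0.07,0,0],0],[[0.07,0,0],0]])

```text
t: 13.05
tool_pos: [0.5598, -0.0602, 0.2423]
tool_rot: [[0.005, 0.965, -0.262], [0.003, -0.262, -0.965], [-1.0, 0.004, -0.004]]
ft_force: [0.3, 0.3, -3.7]
grip_width: 0.126
```

drive_tool(increments=[[[0.05,0,0],0],[[0.05,0,0],0],[[0.05,0,0],0]])

```text
t: 13.35
tool_pos: [0.5599, -0.0602, 0.2373]
tool_rot: [[0.005, 0.965, -0.262], [0.003, -0.262, -0.965], [-1.0, 0.004, -0.004]]
ft_force: [0.2, 0.3, -5.7]
grip_width: 0.122
```

drive_tool(increments=[[[0.05,0,0],0],[[0.05,0,0],0]])

```text
t: 13.55
tool_pos: [0.5599, -0.0602, 0.2341]
tool_rot: [[0.005, 0.965, -0.262], [0.003, -0.262, -0.965], [-1.0, 0.004, -0.004]]
ft_force: [0.3, 0.2, -4.0]
grip_width: 0.126
```

drive_tool(increments=[[[0.04,0,0],0],[[0.04,0,0],0]])

```text
t: 13.75
tool_pos: [0.5599, -0.0601, 0.2314]
tool_rot: [[0.005, 0.965, -0.262], [0.003, -0.262, -0.965], [-1.0, 0.004, -0.004]]
ft_force: [0.6, -0.2, -3.7]
grip_width: 0.125
```

drive_tool(increments=[[[0.04,0,0],0],[[0.04,0,0],0]])

```text
t: 13.95
tool_pos: [0.5601, -0.0602, 0.2293]
tool_rot: [[0.006, 0.965, -0.262], [0.003, -0.262, -0.965], [-1.0, 0.005, -0.004]]
ft_force: [-0.1, -0.6, 1.0]
grip_width: 0.127
```

drive_tool(increments=[[[0,0,0],0],[[0,0,0],0]])

```text
t: 14.15
tool_pos: [0.5601, -0.0602, 0.2297]
tool_rot: [[0.006, 0.965, -0.262], [0.003, -0.262, -0.965], [-1.0, 0.005, -0.004]]
ft_force: [-0.7, 0.1, -5.0]
grip_width: 0.123
```

```bash
python3 - <<'E'
from h import *
st()
im=arm.capture('scene'); cv2.imwrite('pics/s3c.png',cv2.resize(im[130:290,250:400,::-1],None,fx=3.7,fy=3.7,interpolation=cv2.INTER_CUBIC))
st()
E
```

```text
t 14.15 p [ 0.5601 -0.0602  0.2297] F [-0.68  0.07 -4.97] M [-0.055  0.181 -0.019] w 0.123 tiltvec [0.0059 0.0029] yaw -15.17
t 14.2 p [ 0.5601 -0.0602  0.2297] F [ 0.85  0.48 -3.46] M [-0.056  0.187  0.004] w 0.127 tiltvec [0.0059 0.0029] yaw -15.17
```

View pics/s3c.png

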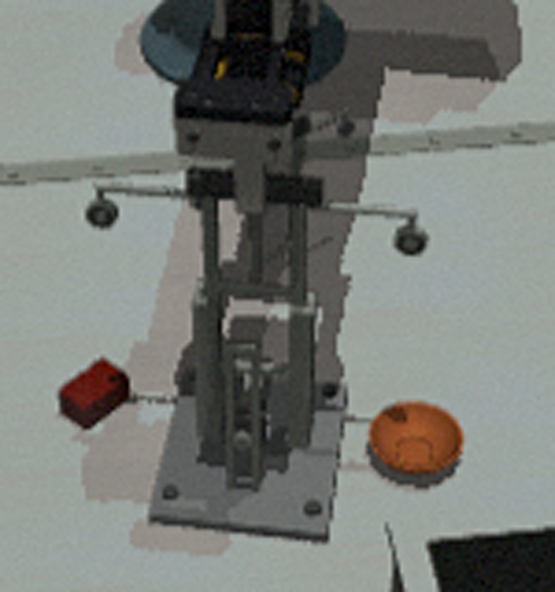

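drive_tool(increments=[[[0.03,0,0],0]])

```text
t: 14.3
tool_pos: [0.5603, -0.0602, 0.2294]
tool_rot: [[0.007, 0.965, -0.262], [0.003, -0.262, -0.965], [-1.0, 0.006, -0.004]]
ft_force: [-0.4, 0.7, 1.6]
grip_width: 0.124
```

drive_tool(increments=[[[0.03,0,0],0]])

```text
t: 14.4
tool_pos: [0.5606, -0.0603, 0.2293]
tool_rot: [[0.007, 0.965, -0.262], [0.002, -0.262, -0.965], [-1.0, 0.007, -0.004]]
ft_force: [-1.3, -0.2, 2.3]
grip_width: 0.122
```

drive_tool(increments=[[[0.03,0,0],0]])

```text
t: 14.5
tool_pos: [0.5609, -0.0604, 0.2292]
tool_rot: [[0.008, 0.965, -0.262], [0.002, -0.262, -0.965], [-1.0, 0.007, -0.004]]
ft_force: [-1.1, 0.0, 3.0]
grip_width: 0.125
```

```bash
python3 - <<'E'
from h import *
st()
E
```

```text
t 14.5 p [ 0.5609 -0.0604  0.2292] F [-1.09  0.04  3.04] M [ 0.103  0.57  -0.041] w 0.125 tiltvec [0.0081 0.0021] yaw -15.17
```

drive_tool(increments=[[[0.02,0,0],0],[[0.02,0,0],0]], newtons=4)

```text
t: 14.7
tool_pos: [0.5617, -0.0606, 0.2292]
tool_rot: [[0.011, 0.965, -0.262], [0.001, -0.262, -0.965], [-1.0, 0.01, -0.004]]
ft_force: [-0.3, 0.5, 2.3]
grip_width: 0.128
```

```bash
python3 - <<'E'
from h import *
st()
E
```

```text
t 14.7 p [ 0.5617 -0.0606  0.2292] F [-0.32  0.46  2.3 ] M [-0.007  0.287 -0.045] w 0.128 tiltvec [0.0107 0.0014] yaw -15.18
```

drive_tool(increments=[[[0,0,0],0],[[0,0,0],0],[[0,0,0],0]], grip=0.75)

```text
t: 15.0
tool_pos: [0.5621, -0.0608, 0.229]
tool_rot: [[0.012, 0.965, -0.262], [0.001, -0.262, -0.965], [-1.0, 0.011, -0.004]]
ft_force: [-0.3, -0.0, 0.2]
grip_width: 0.252
```

```bash
python3 - <<'E'
from h import *
st()
o=arm.get_obs(); im=arm.capture('wrist');np.savez('w6.npz',p=o['tool_pos'],R=o['tool_rot']); cv2.imwrite('pics/w6c.png',cv2.resize(im[80:340,220:440,::-1],None,fx=2.3,fy=2.3,interpolation=cv2.INTER_CUBIC))
im=arm.capture('scene'); cv2.imwrite('pics/s4c.png',cv2.resize(im[130:290,250:400,::-1],None,fx=3.7,fy=3.7,interpolation=cv2.INTER_CUBIC))
E
```

```text
t 15.0 p [ 0.5621 -0.0608  0.229 ] F [-0.34 -0.03  0.21] M [0.001 0.076 0.024] w 0.252 tiltvec [0.0119 0.0009] yaw -15.17
```

View pics/w6c.png

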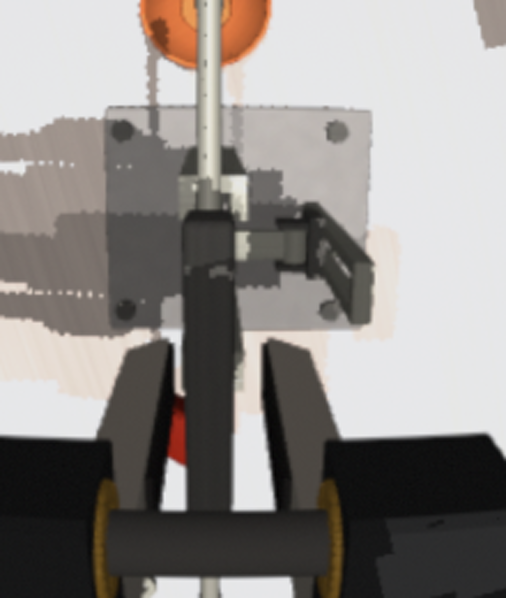

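View pics/s4c.png

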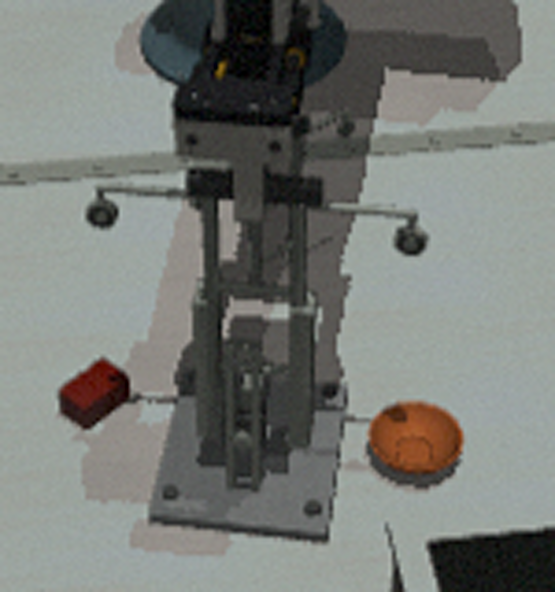

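drive_tool(increments=[[[0,0,0],0],[[0,0,0],0],[[0,0,0],0]], grip=0.5)

```text
t: 15.4
tool_pos: [0.562, -0.0608, 0.2288]
tool_rot: [[0.012, 0.965, -0.262], [0.001, -0.262, -0.965], [-1.0, 0.011, -0.004]]
ft_force: [-0.4, -0.9, -0.5]
grip_width: 0.468
```

drive_tool(increments=[[[-0.3,-0.05,0],0],[[-0.5,0,0],0],[[-0.7,0,0],0],[[-0.7,0,0],0],[[-0.7,0,0],0]])

```text
t: 15.9
tool_pos: [0.5581, -0.06, 0.3196]
tool_rot: [[0.008, 0.965, -0.262], [0.002, -0.262, -0.965], [-1.0, 0.007, -0.004]]
ft_force: [0.7, 0.2, -1.2]
grip_width: 0.499
```

```bash
python3 - <<'E'
from h import *
st()
im=arm.capture('scene'); cv2.imwrite('pics/s5c.png',cv2.resize(im[130:290,250:400,::-1],None,fx=3.7,fy=3.7,interpolation=cv2.INTER_CUBIC))
im=arm.capture('top'); cv2.imwrite('pics/t5.png',im[:,:,::-1])
E
```

```text
t 15.9 p [ 0.5581 -0.06    0.3196] F [ 0.68  0.2  -1.22] M [-0.058  0.081  0.038] w 0.499 tiltvec [0.0077 0.0023] yaw -15.17
```

View pics/s5c.png

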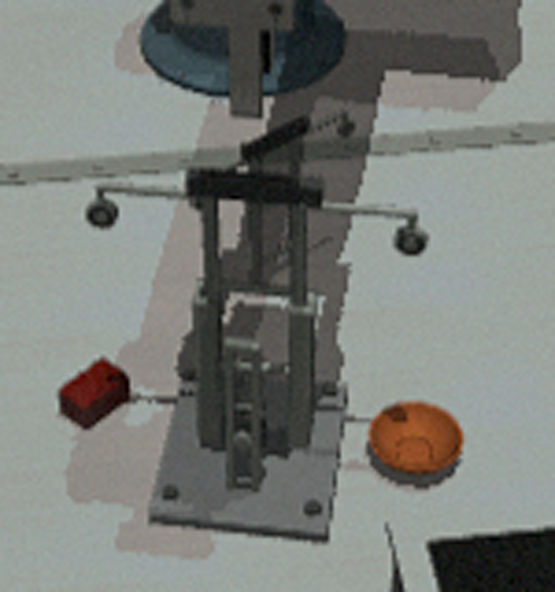

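View pics/t5.png

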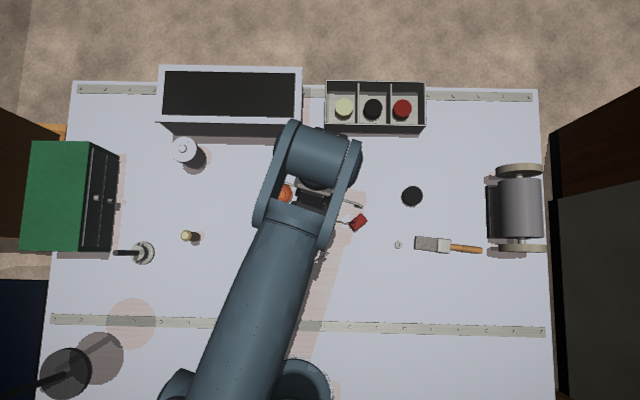

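drive_tool(increments=[[[0,0,0],0],[[0,0,0],0],[[0,0,0],0]])

```text
t: 16.3
tool_pos: [0.5592, -0.0604, 0.3215]
tool_rot: [[0.013, 0.965, -0.262], [0.0, -0.262, -0.965], [-1.0, 0.013, -0.004]]
ft_force: [-0.3, 0.2, -0.2]
grip_width: 0.498
```

```bash
python3 - <<'E'
from h import *
st()
y=np.radians(-15.1); ey=np.array([-np.sin(y),np.cos(y),0])
K=lambda u:((np.array(u)-[250,130])*3.7).round(0)
im=arm.capture('scene'); cv2.imwrite('pics/s6.png',im[:,:,::-1])
for f in (.012,.0495): print(f,[K(proj('scene',np.array([.5602,-.0602,f+.196])+ey*s)) for s in(.045,-.045)])
print(arm.finish_job())
E
```

```text
t 16.3 p [ 0.5592 -0.0604  0.3215] F [-0.32  0.24 -0.18] M [-0.081  0.132  0.005] w 0.498 tiltvec [0.0133 0.0005] yaw -15.17
0.012 [array([319., 235.]), array([187., 223.])]
0.0495 [array([320., 191.]), array([185., 180.])]
the job is handed in; nothing more can be done
None
```

The ladder now rests on the pawl with the gripper clear of it, and I have handed the job in. It took about 16 s of the 48 s allowed.

- **Lift:** I pinched the top bar of the larger ladder, the one in the stand, and raised it about 101 mm. That takes its lowest rung past the drop-back point at any possible hinge height.
- **Lowering:** I lowered it in small steps until the wrist force changed from carrying the ladder (about −4 N) to a slight upward push (+1 to +3 N). The tool then stopped sinking at 0.229 m. That puts the foot about 50 mm above the table and the hinge about 72 mm up, both within the ranges given. I then eased the grip and opened the fingers, with no visible drop.

**Checks**
- After I let go and backed off, the bar and hung bearings stayed at the same pixels. The bar matches where it should appear for a foot height of 50 mm.
- The dish, brake block and the other bystanders I could see looked unmoved. The arm hid the stand area and the smaller ladder in the last top view, but the scene camera shows the smaller ladder still standing.
- The final wrist force was about 0 N.

**Disagreements**
- The camera suggested a hinge height of about 66 mm, against 72 mm by feel. I trusted the feel.
- I did not see the pawl drop back directly. I infer it from the firm stop on the way down and from the ladder staying up after release.
- The tool leaned by up to 1.4° while moving above the bar. I brought that down to about 0.6° or less before gripping, and sideways force stayed below about 1.5 N.

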